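# Gauge the feed gap of a slicing gate

### The job

Find out how wide the gap between the two jaws of the slicing gate is set, using the comb of gauge leaves from its stand: first show that the thinnest leaf drops in past its step, all the way to the comb's spine, then work up to the thicker leaf that goes in with its thin end but is stopped by its step (slide the flat back down along the fixed jaw). Press that leaf down lightly to feel that it really stops, then let go and leave the comb standing upright in the gap on that step. Never force the gauge, and leave the things round about where they are.

Things in the scene. Friction and masses are not known exactly. Their poses are not given: they have to be found in the camera images.
- gauge: One-piece steel comb of four gauge leaves, about 160 g, upright in its stand. Origin: on its flat back, mid row, level with the leaf tips; z up, y along the row, x from the flat back to the stepped side. Each leaf: 12 mm wide (y), thin end z 0 to 32 mm, thicker root z 32 to 46 mm; the step juts to +x only. Spine x 0 to 18, y -50 to 50, z 46 to 72 mm. Leaves, spine and grip share the back x = 0.
- grip (a point): Middle of the gauge's black grip (gauge x 0 to 18, y -22 to 22, z 72 to 108 mm), at gauge (9, 0, 94) mm. Take it from above, fingers closing along x.
- step1 (a point): Step of leaf 1, the thinnest: thin end 3 mm thick, root 7.5 mm. The point lies on the flat back, mid width, at the step's height: gauge (0, 42, 32) mm.
- step2 (a point): Step of leaf 2: thin end 6 mm, root 10.5 mm. Likewise, at gauge (0, 14, 32) mm.
- step3 (a point): Step of leaf 3: thin end 9 mm, root 13.5 mm. Likewise, at gauge (0, -14, 32) mm.
- step4 (a point): Step of leaf 4, the thickest: thin end 12 mm, root 16.5 mm. Likewise, at gauge (0, -42, 32) mm.
- gate: Slicing gate, fixed: two upright steel jaws on a base (x -34 to 74, y -32 to 32, z 0 to 10 mm). Origin: underside, below the fixed jaw's face, mid slot; z up, y along the slot, x across the gap from fixed to movable jaw (then screw bracket and black knob, to x = 92, z = 52 mm at most). Fixed jaw: x -12 to 0, y -11.5 to 11.5, up to z = 84 mm; its face x = 0 is the reference for the gauge's flat back.
- mouth (a point): Top of the gap on the fixed jaw's face, gate (0, 0, 70) mm. The movable jaw, 14 mm wide in y, has its flat top at z = 70 mm and its face somewhere from x = 8.5 to 15.5 mm: the unknown gap, clamped, constant in an episode. It always passes leaf 1 root and all, and always stops the root of leaf 4. Back on the reference face, a step stands at gate z = 56 mm fully in, 70 stopped on its step, 102 if the tip cannot enter.
- slot (a point): Middle of the slot, between the cheeks, gate (0, 0, 64) mm. Two cheeks close the slot's ends at y = +-7 mm (14 mm long), from x = 0 to 24 mm, up to z = 64 mm, then sloped lead-ins widen to y = +-11 mm at z = 68 mm; outside they reach y = +-11.5 mm, so the neighbouring leaves hang free beside the jaws. The slot is open down to the base.
- stand: Gauge stand, fixed: base 68 x 92 x 8 mm, two black saddles 8 mm wide at y = +-28 mm carry the comb's spine at z = 60 mm (leaf tips at z = 14 mm); horns up to z = 70 mm at x -8 to -2 and 20 to 26 mm leave the comb 2 mm of play either way. Origin at the underside; the gauge in it stands with its axes parallel and its origin over the stand's, within 2 mm.
- ramekin: Bystander: small white dish, 99 mm wide, 43 mm tall; origin at the centre of its underside.
- salt_jar: Bystander: round jar with a wooden lid, 72 mm wide, 78 mm tall; origin at the centre of its underside.
- peeler: Bystander: black peeler lying flat, 170 x 25 x 18 mm; origin at the centre of its underside.
- label_tape: Bystander: roll of tape lying flat, 104 mm wide, 25 mm tall; origin at the centre of its underside.
Mind the look-alikes: they are no part of the job. Leave any pink or red look-alike of the gauge alone.

How it is judged:
By the outcome, as a careful person would: the job done as asked, in the order asked, and still so for the second after the job is handed in, with the robot touching nothing.
It also fails if it takes over 72 s, if anything falls off the work surface, if the arm or the gripper's body presses on something with over 40 N, if the wrist force passes 120 N, or if a joint passes its speed limit or range.

### The arm

A 7-joint arm with a two-finger parallel gripper is mounted at the origin on a cart in front of the work surface, level with it; the furniture and walls round the work are solid. World frame = base frame: x ahead of the robot, y to its left, z up, the work surface at z = 0. Lengths are in m, angles in rad, forces in N, time in s.
With the tool pointing down it reaches from about 0.425 to 0.825 m from the base axis. Payload 3.6 kg.
Tool frame: the origin (TCP) lies at the very end of the fingers, on their centre line; the grasp point (between the pads) lies 19 mm behind it; z points along the fingers, y is the direction in which the jaws open and shut (so a half turn about z gives the same grasp; the last joint's range is limited). The gripper opens to 93 mm and grips with 3 to 60 N. Pads are 15 mm wide; open, the fingers measure 128 mm over their backs; the gripper's body (75 mm by 188 mm) begins 65 mm behind the grasp point.
Start: joints at [-1.355, 0.615, -0.013, 1.423, 0.008, 1.103, -0.04], TCP at [0.156, 0.631, 0.219] pointing down, gripper open.
Joint ranges: [-3.12, 3.12], [-0.3, 2.06], [-1.34, 1.32], [0.26, 2.42], [-1.36, 4.5], [0.01, 1.98], [-2.84, 2.84]. Speed limits (rad/s): [2.79, 2.79, 3.14, 3.14, 3.14, 3.14, 3.14].

### API

Orientations are given as a 3x3 rotation matrix whose columns are the frame's x, y, z axes.
In Python, from bench import * gives the robot as it stands.
- The arm moves only by the tool apply_moves, never from a script. Its argument "series" is a list of rows, each an object of numbers: "claw": the opening, from 0 (shut) to 1 (fully open); "x", "y", "z": the shift along the world's x, y, z in mm; "twist": the turn about the world's z in degrees. A call has 1 to 5 rows; each row is the pose to reach, as a shift and turn from the pose commanded when the call began; what a row does not reach only later rows make up. A row lasts 1/10 s, in which the tool goes at most 50 mm and 8.59 degrees, less where a joint would pass 70% of its speed; a pose out of reach is approached as far as the arm can. A call with a gripper value outside its range is refused whole. The fingers move at their own pace and stop on an object; the grip force is fixed at half the most. Time passes only in rows, so rows that repeat a pose let the fingers close. It gives the time, the measured TCP pose, the force and the opening at its end, in the units of the state.
- read_state(): the state, without advancing time (a new reading comes with each control period).
- capture(name): name is "scene" or "top" or "wrist"; returns a dict with "frame" (384x512x3 uint8, red, green, blue), "K" (3x3 intrinsics, pixels), "extrinsics" (4x4, takes a point from camera to world coordinates). Camera axes: x right, y up, looking along -z (the intrinsics and any distortion apply to the point x, -y, -z); pixel columns grow to the right and rows downward; lengths in m; the calibration is good to about 2 mm. A picture is of the moment at which its call begins. There is no depth.
- close_job(): hands the job in, once; it reports no verdict.
The state is a dict: "time": time; "q": joint angles; "joint_velocities": joint speeds; "tau": joint torques, N m; "tool_pos": TCP position; "eef_rot": TCP orientation; "contact_force": force on the tool from outside, world axes, zero at the start; "ft_torque": the same for the moment, N m; "finger_gap": finger opening in m.
Only numpy, scipy, OpenCV 4.12 (cv2) and the standard library are available. Lean on these libraries where they do the work, as an engineer would, in place of code of your own. Each camera call takes 0.05 s, during which the arm holds its last target. There are 200 camera calls.

## Working session

There is one attempt and no reset: what is moved stays moved. The work goes in short steps, Python scripts to look and compute and a tool call to move; the robot and the scene stay as the last step left them, time stands still between calls to the robot, and variables do not carry over. Pictures are saved under pics/ and viewed, about 8 in all and at most 12, crops included, and the job is handed in when it is done.

Besides the shell and the picture viewer there is one more tool, called after "Request:" in YAML: its name, and indented under it one key for each argument. apply_moves: Moves the arm, as the interface text tells. Its arguments: {"type":"object","properties":{"series":{"type":"array","items":{"type":"object","properties":{"claw":{"type":"number"},"x":{"type":"number"},"y":{"type":"number"},"z":{"type":"number"},"twist":{"type":"number"}}}}},"required":["series"]}

```bash
mkdir -p pics
cat > h.py <<'E'
from bench import *
import numpy as np, cv2
def snap(n,f):
    c=capture(n); np.savez('pics/'+f+'.npz',**{k:np.array(v) for k,v in c.items() if k in('frame','K','extrinsics')})
    cv2.imwrite('pics/'+f+'.png',c['frame'][:,:,::-1]); return c
def load(f): return dict(np.load('pics/'+f+'.npz'))
def ray(c,u,v):
    d=np.linalg.inv(c['K'])@np.array([u,v,1.]); d=np.array([d[0],-d[1],-d[2]])
    E=c['extrinsics']; return E[:3,3],E[:3,:3]@d
def onz(c,u,v,z):
    o,d=ray(c,u,v); return o+d*(z-o[2])/d[2]
def proj(c,p):
    E=c['extrinsics']; q=E[:3,:3].T@(np.array(p)-E[:3,3]); q=c['K']@np.array([q[0],-q[1],-q[2]]); return q[:2]/q[2]
E
python3 - <<'E'
from h import *
a=snap('top','t0'); b=snap('scene','s0')
cv2.imwrite('pics/both.png',cv2.resize(np.vstack([a['frame'],b['frame']])[:,:,::-1],(400,600)) if 0 else np.hstack([a['frame'],b['frame']])[:,:,::-1][:, :])
for c in(a,b): print(c['K'],c['extrinsics'],[k for k in c])
print(read_state())
E
```

```text
[[367.54946111   0.         257.1706459 ]
 [  0.         367.54946111 190.26864176]
 [  0.           0.           1.        ]] [[-0.02778535  0.98566742 -0.16639623  0.24688785]
 [-0.99952426 -0.02516587  0.01783065  0.22275052]
 [ 0.01338759  0.16681249  0.98589775  1.04896344]
 [ 0.          0.          0.          1.        ]] ['frame', 'K', 'extrinsics']
[[484.23322214   0.         255.76025528]
 [  0.         484.23322214 194.13354954]
 [  0.           0.           1.        ]] [[ 0.53025107  0.60021171 -0.59881526 -0.38144764]
 [-0.84771582  0.36320483 -0.38660076 -0.27526175]
 [-0.01454971  0.71262063  0.70139871  1.00907091]
 [ 0.          0.          0.          1.        ]] ['frame', 'K', 'extrinsics']
{'time': 0.1, 'q': array([-1.35451218,  0.61578765, -0.01261205,  1.42468946,  0.00810554,
        1.1034371 , -0.04041311]), 'joint_velocities': array([-1.30562134e-03, -6.07843073e-04,  7.10967376e-05, -3.09799098e-03,
       -1.30096393e-05,  5.89445650e-04, -1.84197946e-04]), 'tau': array([ 1.64463221e-03, -4.60042942e+01,  2.10119099e-01, -1.66245836e+01,
       -6.11661701e-02,  1.68818113e-02,  1.08577938e-04]), 'tool_pos': array([0.15608779, 0.63025778, 0.21763597]), 'eef_rot': array([[-9.70684649e-01,  2.40356093e-01, -5.11737292e-04],
       [ 2.40356635e-01,  9.70682127e-01, -2.21290292e-03],
       [-3.51504557e-05, -2.27103034e-03, -9.99997421e-01]]), 'contact_force': array([-0.64696514,  0.13346652, -0.09727381]), 'ft_torque': array([ 0.02441801, -0.02397321, -0.01365838]), 'finger_gap': 0.09281253236748385}
```

View pics/t0.png

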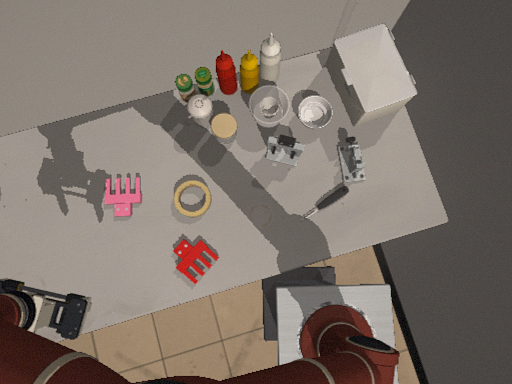

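View pics/s0.png

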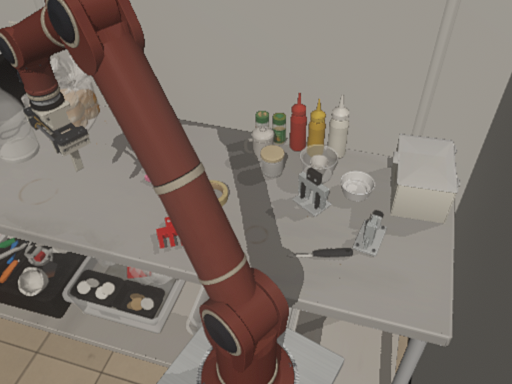

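The top view shows two steel objects, at (284,150) and (351,160), plus pink (123,195) and red (196,260) look-alikes that I'll leave alone. Close crop next, to tell the comb in its stand from the gate.

Run:
```python
from h import *
a=load('t0')['frame'];b=load('s0')['frame']
def cr(i,u,v,s): 
    return cv2.resize(i[v-s:v+s,u-s:u+s],(390,390) if 1 else 0,interpolation=cv2.INTER_CUBIC)[:290 if 0 else 390]
A=np.hstack([cr(a,286,151,30),cr(a,351,160,30)]);B=np.hstack([cr(b,315,190,32),cr(b,371,231,32)])
o=np.vstack([A,B]); cv2.imwrite('pics/c1.png',cv2.resize(o,(600,600))[:,:,::-1])
for u,v in((286,151),(351,160)): print(onz(load('t0'),u,v,0.05))
```

```text
[0.52531404 0.12056484 0.05      ]
[ 0.49486501 -0.06089567  0.05      ]
```

View pics/c1.png

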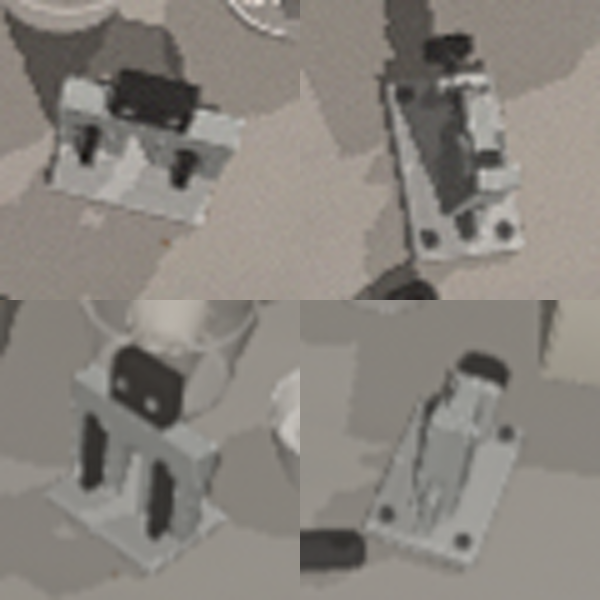

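The left object, top (286,151), is the stand with the steel comb and black grip. The right one, (351,160), is the gate, with its knob toward +x. Moving over for a close look.

Request:
apply_moves:
  series:
    - {"x": 30, "y": -40, "z": 10, "twist": -8, "claw": 1}
    - {"x": 60, "y": -80, "z": 20, "twist": -16, "claw": 1}
    - {"x": 88, "y": -120, "z": 30, "twist": -24, "claw": 1}
    - {"x": 116, "y": -160, "z": 40, "twist": -32, "claw": 1}
    - {"x": 144, "y": -200, "z": 50, "twist": -40, "claw": 1}

```text
time: 0.6
tool_pos: [0.3001, 0.4301, 0.2684]
eef_rot: [[-0.584, 0.811, -0.001], [0.811, 0.584, -0.001], [-0.0, -0.001, -1.0]]
contact_force: [0.5, 0.2, -0.4]
finger_gap: 0.093
```

Request:
apply_moves:
  series:
    - {"x": 30, "y": -40, "z": 0, "twist": -8, "claw": 1}
    - {"x": 60, "y": -80, "z": 0, "twist": -16, "claw": 1}
    - {"x": 90, "y": -120, "z": 0, "twist": -24, "claw": 1}
    - {"x": 120, "y": -160, "z": 0, "twist": -32, "claw": 1}
    - {"x": 150, "y": -200, "z": 0, "twist": -40, "claw": 1}

```text
time: 1.1
tool_pos: [0.4499, 0.2304, 0.2683]
eef_rot: [[0.074, 0.997, -0.0], [0.997, -0.074, 0.0], [0.0, -0.0, -1.0]]
contact_force: [1.4, 0.7, 0.3]
finger_gap: 0.0932
```

Request:
apply_moves:
  series:
    - {"x": 20, "y": -40, "twist": -5, "claw": 1}
    - {"x": 40, "y": -80, "twist": -10, "claw": 1}
    - {"x": 50, "y": -110, "twist": -10, "claw": 1}
    - {"x": 50, "y": -110, "twist": -10, "claw": 1}
    - {"x": 50, "y": -110, "twist": -10, "claw": 1}

```text
invalid input
```

Run:
```python
from h import *
c=snap('wrist','w1'); s=read_state(); print(s['tool_pos'],s['eef_rot'],s['q'],c['K'],c['extrinsics'])
```

```text
[0.45596307 0.22029798 0.26892261] [[ 0.09263611  0.99568215  0.00596783]
 [ 0.99568043 -0.09259502 -0.00682906]
 [-0.00624698  0.00657467 -0.99995887]] [-0.81576346  0.36126959  0.44539964  1.76659901 -0.16656033  1.04950399
 -0.40541153] [[288.18296908   0.         256.63828283]
 [  0.         288.18296908 187.48778299]
 [  0.           0.           1.        ]] [[ 9.97306913e-01  7.07112211e-02  1.94639502e-02  4.55698571e-01]
 [-7.33389463e-02  9.63566615e-01  2.57217372e-01  3.02499956e-01]
 [-5.66658097e-04 -2.57952129e-01  9.66157533e-01  4.33133694e-01]
 [ 0.00000000e+00  0.00000000e+00  0.00000000e+00  1.00000000e+00]]
```

View pics/w1.png

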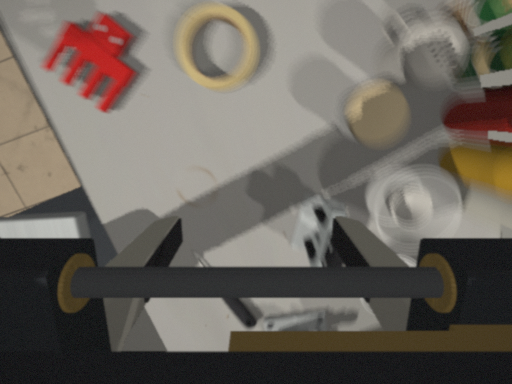

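The red comb is the look-alike, and the stand shows at (318,235) partly behind the fingers. The picture is motion-blurred. I'll shift so the camera sits over the stand, giving all the keys in each row this time.

Request:
apply_moves:
  series:
    - {"x": 20, "y": -40, "z": 0, "twist": -4, "claw": 1}
    - {"x": 35, "y": -80, "z": 0, "twist": -8, "claw": 1}
    - {"x": 50, "y": -120, "z": 0, "twist": -10, "claw": 1}
    - {"x": 65, "y": -160, "z": 0, "twist": -10, "claw": 1}
    - {"x": 70, "y": -190, "z": 0, "twist": -10, "claw": 1}

```text
time: 1.65
tool_pos: [0.5201, 0.0392, 0.2681]
eef_rot: [[0.243, 0.97, 0.0], [0.97, -0.243, -0.002], [-0.001, 0.001, -1.0]]
contact_force: [0.2, 0.8, -0.7]
finger_gap: 0.0929
```

Request:
apply_moves:
  series:
    - {"x": 0, "y": 0, "z": 0, "twist": 0, "claw": 1}
    - {"x": 0, "y": 0, "z": 0, "twist": 0, "claw": 1}
    - {"x": 0, "y": 0, "z": 0, "twist": 0, "claw": 1}

```text
time: 1.95
tool_pos: [0.519, 0.0441, 0.2679]
eef_rot: [[0.237, 0.971, -0.001], [0.971, -0.237, 0.001], [0.001, -0.001, -1.0]]
contact_force: [0.7, 0.5, -0.5]
finger_gap: 0.0926
```

Run:
```python
from h import *
c=snap('wrist','w2'); s=read_state(); print(s['tool_pos'],s['eef_rot'],s['q'])
p=proj(c,[.525,.12,.08]).astype(int);print(p, proj(c,[.49,-.06,.05]))
f=c['frame']; cv2.imwrite('pics/w2v.png',np.hstack([cv2.resize(f,(400,300)),cv2.resize(f[max(0,p[1]-75):p[1]+75,p[0]-100:p[0]+100],(400,300),interpolation=cv2.INTER_CUBIC)])[:,:,::-1])
```

```text
[0.51899526 0.04420984 0.26798442] [[ 2.37015601e-01  9.71505322e-01 -1.00734828e-03]
 [ 9.71505565e-01 -2.37014619e-01  1.00375157e-03]
 [ 7.36393722e-04 -1.21654924e-03 -9.99998989e-01]] [-0.47842317  0.39663509  0.51025887  1.72983729 -0.21764023  1.07246757
 -0.1356551 ]
[246 108] [254.34142709 239.86457803]
```

View pics/w2v.png

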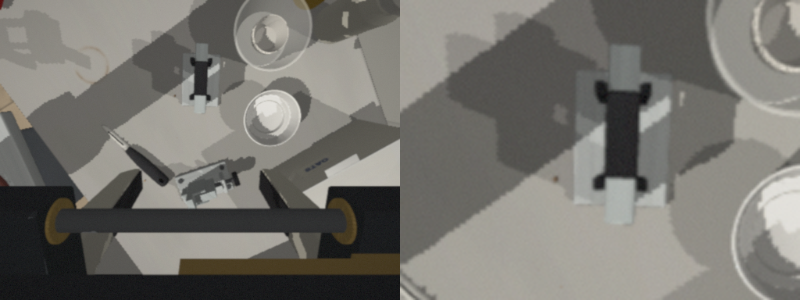

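The comb lies parallel to the tool and is clear to see from above, with the gate at about (205,182) in the left panel. Next I'll turn the wrist camera and look at the comb from its −y end, to see which leaf is at that end and which side the flat back is on. The gate will be in the same view.

Request:
apply_moves:
  series:
    - {"x": 10, "y": -25, "z": 0, "twist": 8, "claw": 1}
    - {"x": 20, "y": -50, "z": 0, "twist": 16, "claw": 1}
    - {"x": 30, "y": -75, "z": 0, "twist": 24, "claw": 1}
    - {"x": 40, "y": -100, "z": 0, "twist": 32, "claw": 1}
    - {"x": 50, "y": -125, "z": 0, "twist": 40, "claw": 1}

```text
time: 2.5
tool_pos: [0.5699, -0.0817, 0.2682]
eef_rot: [[-0.448, 0.894, -0.0], [0.894, 0.448, 0.001], [0.001, 0.0, -1.0]]
contact_force: [-0.4, 0.0, -0.1]
finger_gap: 0.093
```

Request:
apply_moves:
  series:
    - {"x": 10, "y": -20, "z": 0, "twist": 8, "claw": 1}
    - {"x": 20, "y": -40, "z": 0, "twist": 16, "claw": 1}
    - {"x": 30, "y": -55, "z": 0, "twist": 24, "claw": 1}
    - {"x": 30, "y": -55, "z": 0, "twist": 32, "claw": 1}
    - {"x": 30, "y": -55, "z": 0, "twist": 40, "claw": 1}

```text
time: 3.0
tool_pos: [0.5998, -0.1367, 0.2678]
eef_rot: [[-0.917, 0.398, -0.001], [0.398, 0.917, 0.001], [0.001, 0.0, -1.0]]
contact_force: [-0.4, 0.8, -0.2]
finger_gap: 0.093
```

Request:
apply_moves:
  series:
    - {"x": 0, "y": 0, "z": 0, "twist": 0, "claw": 1}
    - {"x": 0, "y": 0, "z": 0, "twist": 0, "claw": 1}
    - {"x": 0, "y": 0, "z": 0, "twist": 0, "claw": 1}

```text
time: 3.3
tool_pos: [0.5995, -0.137, 0.2683]
eef_rot: [[-0.914, 0.406, -0.0], [0.406, 0.914, 0.0], [0.0, 0.0, -1.0]]
contact_force: [0.3, 0.5, 1.2]
finger_gap: 0.093
```

Run:
```python
from h import *
c=snap('wrist','w3'); s=read_state(); print(s['tool_pos'],s['q'])
p=proj(c,[.525,.12,.06]).astype(int); q=proj(c,[.49,-.06,.05]).astype(int);print(p,q)
f=cv2.copyMakeBorder(c['frame'],100,100,100,100,cv2.BORDER_CONSTANT)
g=lambda p:cv2.resize(f[p[1]+50:p[1]+150,p[0]+50:p[0]+150],(400,400),interpolation=cv2.INTER_CUBIC)
cv2.imwrite('pics/w3v.png',np.hstack([g(p),g(q)])[:,:,::-1])
```

```text
[ 0.59944799 -0.137169    0.2683219 ] [ 0.09133085  0.52140794  0.16343551  1.46120816 -0.08824607  1.16634113
  1.42122932]
[432  20] [276  60]
```

View pics/w3v.png

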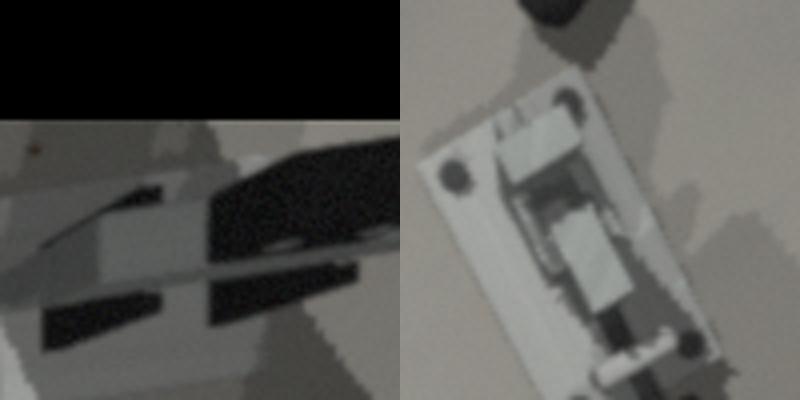

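In the left panel, the −y end of the comb shows its end face at (150,240) with a leaf running down to the left at (50,250). In the right panel, the gate's fixed jaw top is at (540,145) and the movable jaw top at (590,255). I'll get a closer view of the gate from above and enlarge the comb end.

Request:
apply_moves:
  series:
    - {"x": -10, "y": 15, "z": -30, "twist": 0, "claw": 1}
    - {"x": -20, "y": 30, "z": -60, "twist": 0, "claw": 1}
    - {"x": -26, "y": 45, "z": -95, "twist": 0, "claw": 1}
    - {"x": -26, "y": 45, "z": -95, "twist": 0, "claw": 1}
    - {"x": -26, "y": 45, "z": -95, "twist": 0, "claw": 1}

```text
time: 3.85
tool_pos: [0.574, -0.0931, 0.1739]
eef_rot: [[-0.914, 0.405, 0.0], [0.405, 0.914, -0.001], [-0.001, -0.001, -1.0]]
contact_force: [0.2, -0.9, 0.5]
finger_gap: 0.093
```

Run:
```python
from h import *
c=snap('wrist','w4'); s=read_state(); print(s['tool_pos'],s['joint_velocities'].round(3))
f=load('w3')['frame']
a=f[0:70,375:435]; a=cv2.convertScaleAbs(cv2.resize(a,(514,600),interpolation=cv2.INTER_CUBIC),alpha=1.6)
p=proj(c,[.495,-.06,.08]).astype(int);print(p)
u0,v0=max(0,p[0]-45),max(0,p[1]-75); print(u0,v0)
b=cv2.resize(c['frame'][v0:v0+188,u0:u0+90],(286,600),interpolation=cv2.INTER_CUBIC)
cv2.imwrite('pics/v4.png',np.hstack([a,b])[:,:,::-1])
```

```text
[ 0.57497641 -0.09407999  0.17498893] [ 0.012 -0.016  0.008 -0.021 -0.001 -0.004  0.002]
[253  93]
208 18
```

View pics/v4.png

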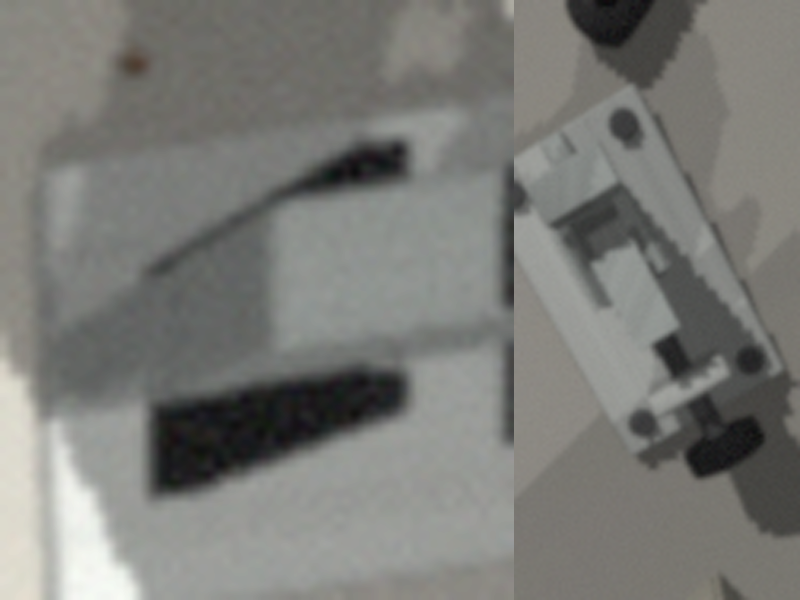

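Run:
```python
from h import *
c=load('w3')
for n,uv in(('upper',(270,200)),('lower',(270,350))):
    P=onz(c,375+uv[0]/8.57,uv[1]/8.57,.086); print(n,P.round(4))
    for z in(.06,.046,.014,0): print(z,((proj(c,[P[0],P[1],z])-[375,0])*8.57).round(0))
# gate: right panel scale 286/90 ; offset 514
c=load('w4'); k=90/286
def g(u,v,z): return onz(c,208+(u-514)*k,18+v*k,z)
print('baseL?',g(634,88,.01),g(780,372,.01),g(640,452,.01))
print('fixed jaw top face edge',g(555,220,.084),g(618,185,.084), 'back',g(528,185,.084))
print('mov jaw top',g(592,262,.07),g(638,238,.07),g(680,325,.07),g(635,348,.07))
# grip top from w2 crop handled later
```

```text
upper [0.5171 0.0782 0.086 ]
0.06 [174. 256.]
0.046 [129. 283.]
0.014 [ 36. 337.]
0 [  0. 358.]
lower [0.5338 0.0733 0.086 ]
0.06 [176. 394.]
0.046 [130. 415.]
0.014 [ 39. 458.]
0 [  3. 475.]
baseL? [ 0.44479722 -0.04732572  0.01      ] [ 0.54955069 -0.03813129  0.01      ] [ 0.55554363 -0.09528454  0.01      ]
fixed jaw top face edge [ 0.47985172 -0.08304287  0.084     ] [ 0.47871548 -0.06424943  0.084     ] back [ 0.46919704 -0.08573065  0.084     ]
mov jaw top [ 0.49252324 -0.07949115  0.07      ] [ 0.49191339 -0.06501835  0.07      ] [ 0.51833799 -0.06381117  0.07      ] [ 0.5189993  -0.07824309  0.07      ]
```

Run:
```python
from h import *
c=load('w4')['frame'][15:115,190:290]; 
b=cv2.resize(c,(600,600),interpolation=cv2.INTER_CUBIC)
cv2.imwrite('pics/v5.png',cv2.convertScaleAbs(b,alpha=1.5)[:,:,::-1])
```

```text
(no output)
```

View pics/v5.png

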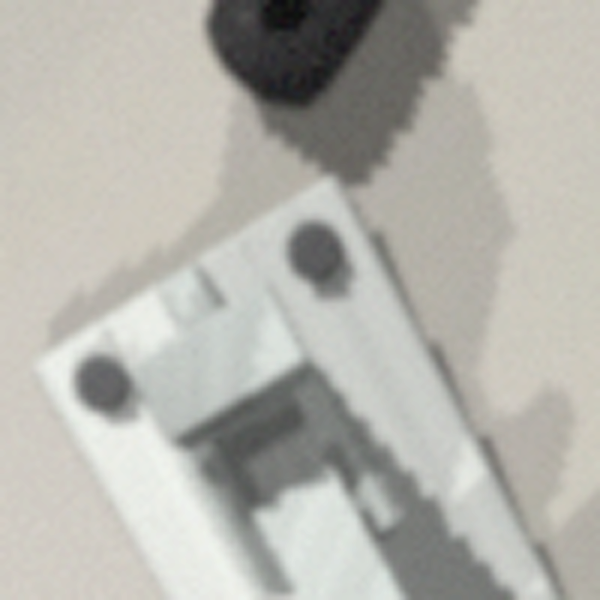

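The end leaf keeps its upper edge (world −x) straight down to the tip and is about 11–12 mm thick. So the flat back faces world −x, leaf 4 is at the −y end and leaf 1 at +y. This crop shows the fixed jaw's face edge from (175,443) to (308,362) and base corners at (335,178) and (38,365). Now the poses.

```bash
cat >> h.py <<'E'
def fit(L,W):
    L=np.array(L,float)/1000; W=np.array(W)[:,:2]; l=L-L.mean(0); w=W-W.mean(0)
    a=np.arctan2((l[:,0]*w[:,1]-l[:,1]*w[:,0]).sum(),(l*w).sum()); R=np.array([[np.cos(a),-np.sin(a)],[np.sin(a),np.cos(a)]])
    t=W.mean(0)-R@L.mean(0); return np.degrees(a),t,((L@R.T+t-W)*1000).round(1)
E
python3 - <<'E'
from h import *
c=load('w4')
g=lambda u,v,z: onz(c,190+u/6,15+v/6,z); k=90/286
h=lambda u,v,z: onz(c,208+(u-514)*k,18+v*k,z)
print('base',fit([(-34,32),(-34,-32),(74,32),(74,-32)],[g(335,178,.01),g(38,365,.01),h(780,372,.01),h(640,452,.01)]))
print('jaw',fit([(0,-11.5),(0,11.5),(-12,-11.5),(-12,11.5)],[g(175,443,.084),g(308,362,.084),g(135,370,.084),g(270,290,.084)]))
m=[g(255,510,.07),g(335,470,.07)]; print('mov',m)
c=load('w2'); e=lambda u,v:onz(c,146+(u-400)/2,33+v/2,.086)
print('gauge',fit([(0,50),(18,50),(0,-50),(18,-50)],[e(611,44),e(641,45),e(605,222),e(634,223)]))
c=load('t0') ; o=c['extrinsics'][:3,3];print(proj(c,[.53,.12,.122]))
# grip black blob in top view
f=c['frame'].astype(int);
E
```

```text
base (np.float64(5.815910887830614), array([ 0.47991675, -0.07407018]), array([[-1.1,  1.2],
       [-0.9, -1.4],
       [ 0.7,  3.4],
       [ 1.2, -3.1]]))
jaw (np.float64(5.070506460216188), array([ 0.47998821, -0.07413037]), array([[ 0.6, -0.7],
       [ 0.7,  0.8],
       [-0.5, -0.8],
       [-0.8,  0.7]]))
mov [array([ 0.49216019, -0.07936571,  0.07      ]), array([ 0.49182353, -0.06613522,  0.07      ])]
gauge (np.float64(-15.869067722243365), array([0.53062154, 0.12666646]), array([[-0.4,  1. ],
       [ 0.8,  0.6],
       [-0.5, -0.7],
       [ 0.1, -0.9]]))
[288.63556576 141.7836791 ]
```

The base fit and jaw fit agree: gate origin (0.480, −0.074), yaw about 5.3°, movable face near 12 mm. Gauge origin is (0.531, 0.127), yaw −15.9°, so the grip centre is at (0.539, 0.124). Going over the grip.

Request:
apply_moves:
  series:
    - {"x": 0, "y": 15, "z": 30, "twist": -8, "claw": 0.5}
    - {"x": -6, "y": 40, "z": 45, "twist": -16, "claw": 0.5}
    - {"x": -12, "y": 70, "z": 45, "twist": -24, "claw": 0.5}
    - {"x": -18, "y": 100, "z": 45, "twist": -32, "claw": 0.5}
    - {"x": -22, "y": 130, "z": 45, "twist": -40, "claw": 0.5}

```text
time: 4.4
tool_pos: [0.5533, 0.0369, 0.2213]
eef_rot: [[-0.433, 0.902, 0.006], [0.902, 0.433, 0.0], [-0.002, 0.005, -1.0]]
contact_force: [0.5, -0.8, 0.4]
finger_gap: 0.0574
```

Request:
apply_moves:
  series:
    - {"x": -4, "y": 25, "z": 0, "twist": -8, "claw": 0.5}
    - {"x": -8, "y": 50, "z": 0, "twist": -16, "claw": 0.5}
    - {"x": -12, "y": 75, "z": 0, "twist": -24, "claw": 0.5}
    - {"x": -14, "y": 88, "z": 0, "twist": -32, "claw": 0.5}
    - {"x": -14, "y": 88, "z": 0, "twist": -40, "claw": 0.5}

```text
time: 4.9
tool_pos: [0.5391, 0.1279, 0.2207]
eef_rot: [[0.242, 0.97, 0.005], [0.97, -0.242, 0.003], [0.004, 0.004, -1.0]]
contact_force: [1.2, 0.2, -0.3]
finger_gap: 0.0463
```

Request:
apply_moves:
  series:
    - {"x": 0, "y": 0, "z": 0, "twist": -2, "claw": 0.5}
    - {"x": 0, "y": 0, "z": 0, "twist": -2, "claw": 0.5}
    - {"x": 0, "y": 0, "z": 0, "twist": -2, "claw": 0.5}

```text
time: 5.2
tool_pos: [0.5382, 0.1242, 0.2193]
eef_rot: [[0.274, 0.962, 0.002], [0.962, -0.274, 0.0], [0.001, 0.002, -1.0]]
contact_force: [-0.1, -0.4, -0.5]
finger_gap: 0.0463
```

Run:
```python
from h import *
s=read_state(); R=s['eef_rot']; print(s['tool_pos'],np.degrees(np.arctan2(R[1,1],R[0,1])),s['finger_gap'],s['q'].round(2), s['contact_force'])
```

```text
[0.53824192 0.12421907 0.21929837] -15.887940985019089 0.046258565510275976 [-0.62  0.5   0.54  1.72 -0.3   1.   -0.24] [-0.10602406 -0.43212616 -0.50826061]
```

Over the grip and aligned. Descending 128 mm to TCP z of about 0.091, then closing.

Request:
apply_moves:
  series:
    - {"x": 1, "y": 0, "z": -40, "twist": 0, "claw": 0.5}
    - {"x": 1, "y": 0, "z": -75, "twist": 0, "claw": 0.5}
    - {"x": 1, "y": 0, "z": -105, "twist": 0, "claw": 0.5}
    - {"x": 1, "y": 0, "z": -128, "twist": 0, "claw": 0.5}
    - {"x": 1, "y": 0, "z": -128, "twist": 0, "claw": 0.5}

```text
time: 5.7
tool_pos: [0.5364, 0.1243, 0.0878]
eef_rot: [[0.274, 0.962, -0.006], [0.962, -0.274, -0.001], [-0.003, -0.006, -1.0]]
contact_force: [-0.4, 0.2, 0.1]
finger_gap: 0.0466
```

Request:
apply_moves:
  series:
    - {"x": 0, "y": 0, "z": 0, "twist": 0, "claw": 0.3}
    - {"x": 0, "y": 0, "z": 0, "twist": 0, "claw": 0.2}
    - {"x": 0, "y": 0, "z": 0, "twist": 0, "claw": 0.1}
    - {"x": 0, "y": 0, "z": 0, "twist": 0, "claw": 0.05}
    - {"x": 0, "y": 0, "z": 0, "twist": 0, "claw": 0.05}

```text
time: 6.2
tool_pos: [0.539, 0.1253, 0.0914]
eef_rot: [[0.274, 0.962, 0.002], [0.962, -0.274, 0.001], [0.001, 0.001, -1.0]]
contact_force: [-0.7, 0.2, 4.6]
finger_gap: 0.0176
```

Request:
apply_moves:
  series:
    - {"x": 0, "y": 0, "z": 0, "twist": 0, "claw": 0.05}
    - {"x": 0, "y": 0, "z": 0, "twist": 0, "claw": 0.05}
    - {"x": 0, "y": 0, "z": 0, "twist": 0, "claw": 0.05}

```text
time: 6.5
tool_pos: [0.539, 0.1253, 0.0914]
eef_rot: [[0.274, 0.962, 0.002], [0.962, -0.274, 0.001], [0.001, 0.001, -1.0]]
contact_force: [-0.8, -0.5, 6.0]
finger_gap: 0.0178
```

Gripped at 17.8 mm, as expected. Lifting and carrying the comb toward a point above the mouth for leaf 1.

Request:
apply_moves:
  series:
    - {"x": 0, "y": 0, "z": 15, "twist": 0, "claw": 0.05}
    - {"x": 0, "y": 0, "z": 40, "twist": 0, "claw": 0.05}
    - {"x": 0, "y": 0, "z": 70, "twist": 0, "claw": 0.05}
    - {"x": 0, "y": -5, "z": 100, "twist": 2, "claw": 0.05}
    - {"x": -5, "y": -25, "z": 115, "twist": 5, "claw": 0.05}

```text
time: 7.0
tool_pos: [0.5346, 0.1027, 0.2071]
eef_rot: [[0.183, 0.983, 0.003], [0.983, -0.183, 0.002], [0.003, 0.003, -1.0]]
contact_force: [0.6, -0.1, -0.8]
finger_gap: 0.0182
```

Request:
apply_moves:
  series:
    - {"x": -8, "y": -35, "z": 5, "twist": 4, "claw": 0.05}
    - {"x": -16, "y": -75, "z": 5, "twist": 8, "claw": 0.05}
    - {"x": -24, "y": -115, "z": 5, "twist": 12, "claw": 0.05}
    - {"x": -30, "y": -150, "z": 5, "twist": 15, "claw": 0.05}
    - {"x": -35, "y": -180, "z": 5, "twist": 16, "claw": 0.05}

```text
time: 7.5
tool_pos: [0.4971, -0.082, 0.2101]
eef_rot: [[-0.088, 0.996, -0.001], [0.996, 0.088, -0.0], [-0.0, -0.001, -1.0]]
contact_force: [1.3, 0.1, -2.2]
finger_gap: 0.0179
```

Request:
apply_moves:
  series:
    - {"x": -2, "y": -20, "z": -5, "twist": 0, "claw": 0.05}
    - {"x": -4, "y": -34, "z": -8, "twist": 0, "claw": 0.05}
    - {"x": -4, "y": -34, "z": -8, "twist": 0, "claw": 0.05}
    - {"x": -4, "y": -34, "z": -8, "twist": 0, "claw": 0.05}
    - {"x": -4, "y": -34, "z": -8, "twist": 0, "claw": 0.05}

```text
time: 8.0
tool_pos: [0.4946, -0.1124, 0.2022]
eef_rot: [[-0.091, 0.996, -0.0], [0.996, 0.091, 0.001], [0.001, -0.0, -1.0]]
contact_force: [-0.0, 0.9, -1.5]
finger_gap: 0.0178
```

```bash
cat >> h.py <<'E'
def st():
    s=read_state(); R=s['eef_rot']; p=s['tool_pos']; a=np.radians(5.3); d=p[:2]-[.48,-.0741]
    x=d@[np.cos(a),np.sin(a)]; y=d@[-np.sin(a),np.cos(a)]
    print('t',round(s['time'],2),'tcp',(p*1000).round(1),'yaw',np.degrees(np.arctan2(R[1,1],R[0,1])).round(2),'gate xy of back',round(x*1000-9,2),'gauge y0',round(y*1000-1,2),'z0',round(p[2]*1000-77.4,1),'F',np.round(s['contact_force'],1),'M',np.round(s['ft_torque'],2),'gap',s['finger_gap'])
E
python3 - <<'E'
from h import *
st(); c=snap('wrist','w6'); d=snap('scene','s6'); e=snap('top','t6')
w=c['frame']; p=proj(d,[.49,-.08,.1]).astype(int); q=proj(e,[.49,-.08,.1]).astype(int)
g=lambda f,p,s:cv2.resize(f[p[1]-s:p[1]+s,p[0]-s:p[0]+s],(266,266),interpolation=cv2.INTER_CUBIC)
cv2.imwrite('pics/v6.png',np.vstack([cv2.resize(w[60:260],(798,312)),np.hstack([g(d['frame'],p,40),g(e['frame'],q,30),g(e['frame'],q,50)])])[:,:,::-1])
E
```

```text
t 8.0 tcp [ 494.6 -112.4  202.2] yaw 5.22 gate xy of back 2.04 gauge y0 -40.44 z0 124.8 F [-0.   0.9 -1.5] M [-0.02  0.05  0.03] gap 0.017796174826706496
```

View pics/v6.png

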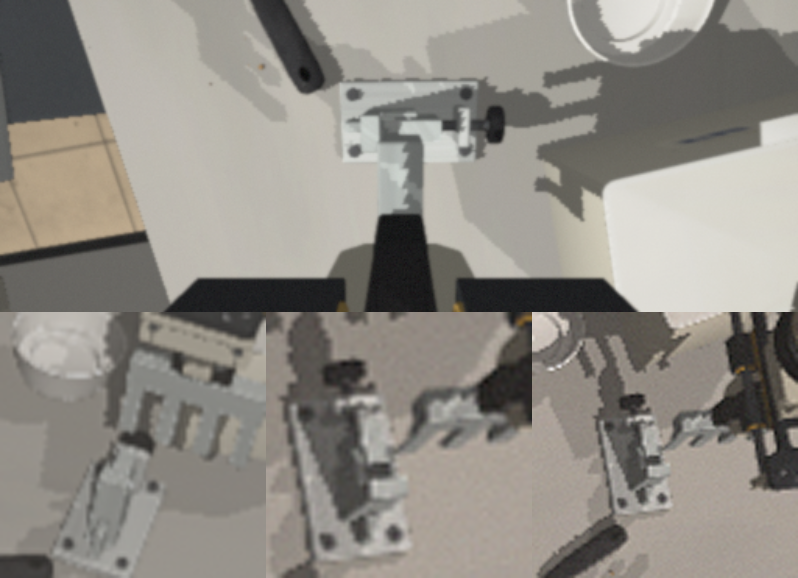

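The wrist view shows the spine's +y end, corners (378,142) and (424,142), over the gate. The leaves hang below and nothing is touching. Quick numeric check of the grip offset from that view.

Run:
```python
from h import *
c=load('w6'); k=512/798; a=np.radians(5.3)
e=lambda u,v,z:onz(c,u*k,60+v*k,z)
G=lambda P:(np.array([[np.cos(a),np.sin(a)],[-np.sin(a),np.cos(a)]])@(P[:2]-[.48,-.0741])*1000).round(1)
print('spine end',G(e(378,142,.197)),G(e(424,142,.197)),'near grip',G(e(374,215,.197)),G(e(426,215,.197)))
print('base corners',G(e(341,82,.01)),G(e(477,82,.01)),G(e(341,161,.01)))
```

```text
spine end [3.3 9.7] [20.7  9.7] near grip [  1.3 -19.2] [ 21.9 -19.2]
base corners [-33.9  30.7] [70.8 30.5] [-36.  -30.9]
```

The grip offset checks out: back at about 2–3 mm, leaf 1 needs −1.6 mm in y. Lowering to just above the jaws, then down in steps.

Request:
apply_moves:
  series:
    - {"x": 0, "y": -1.6, "z": -15, "twist": 0, "claw": 0.05}
    - {"x": 0, "y": -1.6, "z": -30, "twist": 0, "claw": 0.05}
    - {"x": 0, "y": -1.6, "z": -40, "twist": 0, "claw": 0.05}
    - {"x": 0, "y": -1.6, "z": -48, "twist": 0, "claw": 0.05}
    - {"x": 0, "y": -1.6, "z": -52, "twist": 0, "claw": 0.05}

```text
time: 8.65
tool_pos: [0.4943, -0.1152, 0.1497]
eef_rot: [[-0.089, 0.996, -0.001], [0.996, 0.089, 0.0], [0.0, -0.001, -1.0]]
contact_force: [0.3, -0.1, -1.2]
finger_gap: 0.0177
```

Request:
apply_moves:
  series:
    - {"x": 0, "y": 0, "z": -2, "twist": 0, "claw": 0.05}
    - {"x": 0, "y": 0, "z": -5, "twist": 0, "claw": 0.05}
    - {"x": 0, "y": 0, "z": -8, "twist": 0, "claw": 0.05}
    - {"x": 0, "y": 0, "z": -10, "twist": 0, "claw": 0.05}
    - {"x": 0, "y": 0, "z": -10, "twist": 0, "claw": 0.05}

```text
time: 9.15
tool_pos: [0.4943, -0.1153, 0.1402]
eef_rot: [[-0.089, 0.996, -0.0], [0.996, 0.089, 0.0], [0.0, -0.0, -1.0]]
contact_force: [-0.6, 0.1, -1.3]
finger_gap: 0.018
```

```bash
python3 -c "
from h import *
st()"
```

```text
t 9.15 tcp [ 494.3 -115.3  140.2] yaw 5.1 gate xy of back 1.42 gauge y0 -43.32 z0 62.8 F [-0.6  0.1 -1.3] M [ 0.03  0.13 -0.01] gap 0.017999301412736785
```

Tip is at the slot entrance with no contact. Correcting y by +1.2 and feeling for the fixed jaw along −x.

Request:
apply_moves:
  series:
    - {"x": 0, "y": 1.2, "z": 0, "twist": 0, "claw": 0.05}
    - {"x": 0, "y": 1.2, "z": -2, "twist": 0, "claw": 0.05}
    - {"x": 0, "y": 1.2, "z": -4, "twist": 0, "claw": 0.05}
    - {"x": 0, "y": 1.2, "z": -6, "twist": 0, "claw": 0.05}
    - {"x": 0, "y": 1.2, "z": -6, "twist": 0, "claw": 0.05}

```text
time: 9.65
tool_pos: [0.4942, -0.1143, 0.134]
eef_rot: [[-0.089, 0.996, -0.001], [0.996, 0.089, 0.0], [0.0, -0.001, -1.0]]
contact_force: [1.2, -0.4, -1.1]
finger_gap: 0.0174
```

Request:
apply_moves:
  series:
    - {"x": -0.5, "y": 0, "z": 0, "twist": 0, "claw": 0.05}
    - {"x": -1, "y": 0, "z": 0, "twist": 0, "claw": 0.05}
    - {"x": -1.5, "y": 0, "z": 0, "twist": 0, "claw": 0.05}
    - {"x": -1.5, "y": 0, "z": 0, "twist": 0, "claw": 0.05}

```text
time: 10.05
tool_pos: [0.4928, -0.1143, 0.1344]
eef_rot: [[-0.089, 0.996, -0.0], [0.996, 0.089, 0.0], [0.0, -0.0, -1.0]]
contact_force: [0.0, -0.0, -1.2]
finger_gap: 0.0177
```

```bash
python3 -c "
from h import *
st()"
```

```text
t 10.05 tcp [ 492.8 -114.3  134.4] yaw 5.09 gate xy of back 0.06 gauge y0 -42.22 z0 57.0 F [ 0.  -0.  -1.2] M [-0.06  0.06 -0.  ] gap 0.01773211625156488
```

Request:
apply_moves:
  series:
    - {"x": -0.5, "y": 0, "z": 0, "twist": 0, "claw": 0.05}
    - {"x": -0.5, "y": 0, "z": 0, "twist": 0, "claw": 0.05}
    - {"x": -1, "y": 0, "z": 0, "twist": 0, "claw": 0.05}
    - {"x": -1, "y": 0, "z": 0, "twist": 0, "claw": 0.05}

```text
time: 10.45
tool_pos: [0.4918, -0.1143, 0.1343]
eef_rot: [[-0.089, 0.996, -0.0], [0.996, 0.089, 0.0], [0.0, -0.0, -1.0]]
contact_force: [0.6, -0.9, -1.9]
finger_gap: 0.0177
```

Request:
apply_moves:
  series:
    - {"x": -0.5, "y": 0, "z": 0, "twist": 0, "claw": 0.05}
    - {"x": -0.5, "y": 0, "z": 0, "twist": 0, "claw": 0.05}
    - {"x": -0.5, "y": 0, "z": 0, "twist": 0, "claw": 0.05}

```text
time: 10.75
tool_pos: [0.4914, -0.1143, 0.1343]
eef_rot: [[-0.089, 0.996, -0.0], [0.996, 0.089, 0.0], [0.0, -0.0, -1.0]]
contact_force: [0.5, -0.6, -1.9]
finger_gap: 0.018
```

```bash
python3 -c "
from h import *
st()"
```

```text
t 10.75 tcp [ 491.4 -114.3  134.3] yaw 5.09 gate xy of back -1.39 gauge y0 -42.06 z0 56.9 F [ 0.5 -0.6 -1.9] M [-0.04  0.02 -0.03] gap 0.01799396482413386
```

Request:
apply_moves:
  series:
    - {"x": -0.4, "y": 0, "z": 0, "twist": 0, "claw": 0.05}
    - {"x": -0.4, "y": 0, "z": 0, "twist": 0, "claw": 0.05}
    - {"x": -0.8, "y": 0, "z": 0, "twist": 0, "claw": 0.05}
    - {"x": -0.8, "y": 0, "z": 0, "twist": 0, "claw": 0.05}

```text
time: 11.15
tool_pos: [0.4908, -0.1143, 0.1344]
eef_rot: [[-0.089, 0.996, 0.0], [0.996, 0.089, -0.0], [-0.0, 0.0, -1.0]]
contact_force: [0.6, 1.3, -1.8]
finger_gap: 0.0176
```

Request:
apply_moves:
  series:
    - {"x": -0.4, "y": 0, "z": 0, "twist": 0, "claw": 0.05}
    - {"x": -0.4, "y": 0, "z": 0, "twist": 0, "claw": 0.05}
    - {"x": -0.8, "y": 0, "z": 0, "twist": 0, "claw": 0.05}
    - {"x": -0.8, "y": 0, "z": 0, "twist": 0, "claw": 0.05}

```text
time: 11.55
tool_pos: [0.4905, -0.1143, 0.1345]
eef_rot: [[-0.089, 0.996, 0.002], [0.996, 0.089, -0.0], [-0.0, 0.002, -1.0]]
contact_force: [2.1, 0.7, -2.5]
finger_gap: 0.0181
```

```bash
python3 -c "
from h import *
st()"
```

```text
t 11.55 tcp [ 490.5 -114.3  134.5] yaw 5.09 gate xy of back -2.24 gauge y0 -41.99 z0 57.1 F [ 2.1  0.7 -2.5] M [-0.1  -0.52 -0.05] gap 0.018079123159022218
```

Light contact with the fixed jaw (Fx 2 N) at a reading of −2.2. Backing off 0.4 mm and sliding down.

Request:
apply_moves:
  series:
    - {"x": 0.4, "y": 0, "z": -2, "twist": 0, "claw": 0.05}
    - {"x": 0.4, "y": 0, "z": -5, "twist": 0, "claw": 0.05}
    - {"x": 0.4, "y": 0, "z": -8, "twist": 0, "claw": 0.05}
    - {"x": 0.4, "y": 0, "z": -11, "twist": 0, "claw": 0.05}
    - {"x": 0.4, "y": 0, "z": -13, "twist": 0, "claw": 0.05}

```text
time: 12.05
tool_pos: [0.4906, -0.1143, 0.1211]
eef_rot: [[-0.089, 0.996, 0.001], [0.996, 0.089, -0.0], [-0.0, 0.001, -1.0]]
contact_force: [2.9, -0.3, -0.8]
finger_gap: 0.0176
```

Request:
apply_moves:
  series:
    - {"x": 0, "y": 0, "z": -2, "twist": 0, "claw": 0.05}
    - {"x": 0, "y": 0, "z": -4, "twist": 0, "claw": 0.05}
    - {"x": 0, "y": 0, "z": -7, "twist": 0, "claw": 0.05}
    - {"x": 0, "y": 0, "z": -10, "twist": 0, "claw": 0.05}
    - {"x": 0, "y": 0, "z": -12, "twist": 0, "claw": 0.05}

```text
time: 12.55
tool_pos: [0.4906, -0.1143, 0.1092]
eef_rot: [[-0.089, 0.996, 0.001], [0.996, 0.089, -0.0], [-0.0, 0.001, -1.0]]
contact_force: [2.3, 0.2, -0.2]
finger_gap: 0.0174
```

Request:
apply_moves:
  series:
    - {"x": 0, "y": 0, "z": -2, "twist": 0, "claw": 0.05}
    - {"x": 0, "y": 0, "z": -4, "twist": 0, "claw": 0.05}
    - {"x": 0, "y": 0, "z": -6, "twist": 0, "claw": 0.05}
    - {"x": 0, "y": 0, "z": -6, "twist": 0, "claw": 0.05}

```text
time: 12.95
tool_pos: [0.4906, -0.1143, 0.1031]
eef_rot: [[-0.089, 0.996, 0.001], [0.996, 0.089, -0.0], [-0.0, 0.001, -1.0]]
contact_force: [3.5, 0.6, -2.9]
finger_gap: 0.0174
```

```bash
python3 -c "
from h import *
st()"
```

```text
t 12.95 tcp [ 490.6 -114.3  103.1] yaw 5.09 gate xy of back -2.19 gauge y0 -41.98 z0 25.7 F [ 3.5  0.6 -2.9] M [-0.04 -0.95 -0.16] gap 0.017430350770395096
```

Nearly there. Small steps until the spine seats.

Request:
apply_moves:
  series:
    - {"x": 0.2, "y": 0, "z": -0.5, "twist": 0, "claw": 0.05}
    - {"x": 0.2, "y": 0, "z": -1, "twist": 0, "claw": 0.05}
    - {"x": 0.2, "y": 0, "z": -1.4, "twist": 0, "claw": 0.05}
    - {"x": 0.2, "y": 0, "z": -1.4, "twist": 0, "claw": 0.05}

```text
time: 13.35
tool_pos: [0.4906, -0.1143, 0.102]
eef_rot: [[-0.089, 0.996, 0.0], [0.996, 0.089, -0.0], [-0.0, 0.0, -1.0]]
contact_force: [3.3, 0.0, 0.3]
finger_gap: 0.0175
```

Request:
apply_moves:
  series:
    - {"x": 0, "y": 0, "z": -0.4, "twist": 0, "claw": 0.05}
    - {"x": 0, "y": 0, "z": -0.7, "twist": 0, "claw": 0.05}
    - {"x": 0, "y": 0, "z": -0.7, "twist": 0, "claw": 0.05}

```text
time: 13.65
tool_pos: [0.4906, -0.1143, 0.1014]
eef_rot: [[-0.089, 0.996, 0.0], [0.996, 0.089, -0.0], [-0.0, 0.0, -1.0]]
contact_force: [3.5, 0.2, 1.4]
finger_gap: 0.0181
```

```bash
python3 -c "
from h import *
st()"
```

```text
t 13.65 tcp [ 490.6 -114.3  101.4] yaw 5.08 gate xy of back -2.16 gauge y0 -42.04 z0 24.0 F [3.5 0.2 1.4] M [ 0.08 -0.84 -0.05] gap 0.018099575980712487
```

Request:
apply_moves:
  series:
    - {"x": 0, "y": 0, "z": -0.5, "twist": 0, "claw": 0.05}
    - {"x": 0, "y": 0, "z": -0.5, "twist": 0, "claw": 0.05}
    - {"x": 0, "y": 0, "z": -0.5, "twist": 0, "claw": 0.05}

```text
time: 13.95
tool_pos: [0.4906, -0.1144, 0.1012]
eef_rot: [[-0.089, 0.996, 0.001], [0.996, 0.089, 0.0], [0.0, 0.001, -1.0]]
contact_force: [1.5, 0.4, 5.4]
finger_gap: 0.0177
```

Request:
apply_moves:
  series:
    - {"x": 0, "y": 0, "z": -0.4, "twist": 0, "claw": 0.05}
    - {"x": 0, "y": 0, "z": -0.4, "twist": 0, "claw": 0.05}
    - {"x": 0, "y": 0, "z": -0.4, "twist": 0, "claw": 0.05}

```text
time: 14.25
tool_pos: [0.4906, -0.1145, 0.1011]
eef_rot: [[-0.089, 0.996, 0.001], [0.996, 0.089, 0.0], [0.0, 0.001, -1.0]]
contact_force: [1.8, -0.8, 7.9]
finger_gap: 0.0175
```

```bash
python3 -c "
from h import *
st()"
```

```text
t 14.25 tcp [ 490.6 -114.5  101.1] yaw 5.08 gate xy of back -2.22 gauge y0 -42.25 z0 23.7 F [ 1.8 -0.8  7.9] M [ 0.31 -0.51 -0.07] gap 0.01754892174778993
```

Seated: z0 is 23.7 mm (24 expected) and the vertical force rises firmly, so leaf 1 goes in down to the spine. Lifting out and shifting 28 mm along the slot to leaf 2.

Request:
apply_moves:
  series:
    - {"x": 0.4, "y": 0, "z": 5, "twist": 0, "claw": 0.05}
    - {"x": 0.4, "y": 0, "z": 20, "twist": 0, "claw": 0.05}
    - {"x": 0.4, "y": 0, "z": 40, "twist": 0, "claw": 0.05}
    - {"x": 0.4, "y": 0, "z": 60, "twist": 0, "claw": 0.05}
    - {"x": 0.4, "y": 0, "z": 72, "twist": 0, "claw": 0.05}

```text
time: 14.75
tool_pos: [0.4887, -0.1141, 0.1725]
eef_rot: [[-0.089, 0.996, -0.005], [0.996, 0.089, 0.001], [0.001, -0.005, -1.0]]
contact_force: [-0.1, 0.4, -1.5]
finger_gap: 0.0178
```

Request:
apply_moves:
  series:
    - {"x": 0.5, "y": 10, "z": 0, "twist": 0, "claw": 0.05}
    - {"x": -1.5, "y": 20, "z": 0, "twist": 0, "claw": 0.05}
    - {"x": -1.5, "y": 28, "z": 0, "twist": 0, "claw": 0.05}
    - {"x": -1.5, "y": 28, "z": 0, "twist": 0, "claw": 0.05}
    - {"x": -1.5, "y": 28, "z": -6, "twist": 0, "claw": 0.05}

```text
time: 15.25
tool_pos: [0.4894, -0.086, 0.1661]
eef_rot: [[-0.09, 0.996, 0.0], [0.996, 0.09, -0.0], [-0.0, 0.0, -1.0]]
contact_force: [-0.0, -0.3, -2.4]
finger_gap: 0.0176
```

```bash
python3 -c "
from h import *
st()"
```

```text
t 15.25 tcp [489.4 -86.  166.1] yaw 5.15 gate xy of back -0.75 gauge y0 -13.76 z0 88.7 F [-0.  -0.3 -2.4] M [-0.08  0.07 -0.05] gap 0.017594427861790995
```

Request:
apply_moves:
  series:
    - {"x": 0, "y": 0, "z": -8, "twist": 0, "claw": 0.05}
    - {"x": 0, "y": 0, "z": -16, "twist": 0, "claw": 0.05}
    - {"x": 0, "y": 0, "z": -22, "twist": 0, "claw": 0.05}
    - {"x": 0, "y": 0, "z": -27, "twist": 0, "claw": 0.05}
    - {"x": 0, "y": 0, "z": -32, "twist": 0, "claw": 0.05}

```text
time: 15.75
tool_pos: [0.4893, -0.0865, 0.1338]
eef_rot: [[-0.088, 0.996, -0.0], [0.996, 0.088, -0.0], [-0.0, -0.0, -1.0]]
contact_force: [0.5, 0.6, -0.7]
finger_gap: 0.0179
```

Request:
apply_moves:
  series:
    - {"x": -0.7, "y": 0, "z": 0, "twist": 0, "claw": 0.05}
    - {"x": -0.7, "y": 0, "z": -4, "twist": 0, "claw": 0.05}
    - {"x": -1, "y": 0, "z": -8, "twist": 0, "claw": 0.05}
    - {"x": -1, "y": 0, "z": -10, "twist": 0, "claw": 0.05}
    - {"x": -1, "y": 0, "z": -10, "twist": 0, "claw": 0.05}

```text
time: 16.25
tool_pos: [0.4882, -0.0862, 0.1241]
eef_rot: [[-0.089, 0.996, -0.0], [0.996, 0.089, 0.0], [0.0, -0.0, -1.0]]
contact_force: [-0.2, -0.1, -1.8]
finger_gap: 0.0177
```

```bash
python3 -c "
from h import *
st()"
```

```text
t 16.25 tcp [488.2 -86.2 124.1] yaw 5.09 gate xy of back -1.94 gauge y0 -13.85 z0 46.7 F [-0.2 -0.1 -1.8] M [-0.05  0.02 -0.03] gap 0.01765489996955171
```

Thin end of leaf 2 is in freely. Touch the face and continue: a stop would come at z0 = 38.

Request:
apply_moves:
  series:
    - {"x": -0.3, "y": 0, "z": -2, "twist": 0, "claw": 0.05}
    - {"x": -0.3, "y": 0, "z": -4, "twist": 0, "claw": 0.05}
    - {"x": -0.3, "y": 0, "z": -6, "twist": 0, "claw": 0.05}
    - {"x": -0.3, "y": 0, "z": -7, "twist": 0, "claw": 0.05}
    - {"x": -0.3, "y": 0, "z": -7.5, "twist": 0, "claw": 0.05}

```text
time: 16.75
tool_pos: [0.4881, -0.0863, 0.1168]
eef_rot: [[-0.089, 0.996, 0.0], [0.996, 0.089, -0.0], [-0.0, 0.0, -1.0]]
contact_force: [0.2, -0.5, -2.3]
finger_gap: 0.0176
```

Request:
apply_moves:
  series:
    - {"x": 0, "y": 0, "z": -0.5, "twist": 0, "claw": 0.05}
    - {"x": 0, "y": 0, "z": -1, "twist": 0, "claw": 0.05}
    - {"x": 0, "y": 0, "z": -1.5, "twist": 0, "claw": 0.05}
    - {"x": 0, "y": 0, "z": -1.5, "twist": 0, "claw": 0.05}

```text
time: 17.15
tool_pos: [0.4881, -0.0863, 0.1153]
eef_rot: [[-0.089, 0.996, 0.0], [0.996, 0.089, -0.0], [-0.0, 0.0, -1.0]]
contact_force: [-0.3, 0.3, -1.9]
finger_gap: 0.0178
```

```bash
python3 -c "
from h import *
st()"
```

```text
t 17.15 tcp [488.1 -86.3 115.3] yaw 5.09 gate xy of back -2.05 gauge y0 -13.9 z0 37.9 F [-0.3  0.3 -1.9] M [-0.13 -0.12 -0.01] gap 0.01778965569628238
```

Request:
apply_moves:
  series:
    - {"x": 0, "y": 0, "z": -0.5, "twist": 0, "claw": 0.05}
    - {"x": 0, "y": 0, "z": -1, "twist": 0, "claw": 0.05}
    - {"x": 0, "y": 0, "z": -1, "twist": 0, "claw": 0.05}

```text
time: 17.45
tool_pos: [0.4881, -0.0863, 0.1143]
eef_rot: [[-0.089, 0.996, 0.0], [0.996, 0.089, -0.0], [-0.0, 0.0, -1.0]]
contact_force: [0.0, 0.0, -2.3]
finger_gap: 0.0176
```

```bash
python3 -c "
from h import *
st()"
```

```text
t 17.45 tcp [488.1 -86.3 114.3] yaw 5.09 gate xy of back -2.05 gauge y0 -13.9 z0 36.9 F [ 0.   0.  -2.3] M [-0.15 -0.11 -0.01] gap 0.01761855537364646
```

Past the step height with no force. Going 5 mm further to be certain, then lifting out.

Request:
apply_moves:
  series:
    - {"x": 0, "y": 0, "z": -1, "twist": 0, "claw": 0.05}
    - {"x": 0, "y": 0, "z": -2, "twist": 0, "claw": 0.05}
    - {"x": 0, "y": 0, "z": -3, "twist": 0, "claw": 0.05}
    - {"x": 0, "y": 0, "z": -5, "twist": 0, "claw": 0.05}
    - {"x": 0, "y": 0, "z": -5, "twist": 0, "claw": 0.05}

```text
time: 17.95
tool_pos: [0.4881, -0.0863, 0.1091]
eef_rot: [[-0.089, 0.996, 0.0], [0.996, 0.089, -0.0], [-0.0, 0.0, -1.0]]
contact_force: [2.0, 0.4, -2.5]
finger_gap: 0.0179
```

```bash
python3 -c "
from h import *
st()"
```

```text
t 17.95 tcp [488.1 -86.3 109.1] yaw 5.09 gate xy of back -2.02 gauge y0 -13.9 z0 31.7 F [ 2.   0.4 -2.5] M [-0.06 -0.23  0.05] gap 0.01788242763846227
```

Leaf 2 passes root and all. Lifting and shifting 28 mm to leaf 3.

Request:
apply_moves:
  series:
    - {"x": 0.3, "y": 0, "z": 5, "twist": 0, "claw": 0.05}
    - {"x": 0.3, "y": 0, "z": 20, "twist": 0, "claw": 0.05}
    - {"x": 0.3, "y": 0, "z": 40, "twist": 0, "claw": 0.05}
    - {"x": 0.3, "y": 0, "z": 55, "twist": 0, "claw": 0.05}
    - {"x": 0.3, "y": 0, "z": 62, "twist": 0, "claw": 0.05}

```text
time: 18.45
tool_pos: [0.4883, -0.0865, 0.1727]
eef_rot: [[-0.089, 0.996, 0.001], [0.996, 0.089, -0.0], [-0.0, 0.001, -1.0]]
contact_force: [0.4, 0.4, -2.2]
finger_gap: 0.0178
```

Request:
apply_moves:
  series:
    - {"x": 0.5, "y": 10, "z": 0, "twist": 0, "claw": 0.05}
    - {"x": -2, "y": 20, "z": 0, "twist": 0, "claw": 0.05}
    - {"x": -2, "y": 28, "z": 0, "twist": 0, "claw": 0.05}
    - {"x": -2, "y": 28, "z": 0, "twist": 0, "claw": 0.05}
    - {"x": -2, "y": 28, "z": -5, "twist": 0, "claw": 0.05}

```text
time: 18.95
tool_pos: [0.4866, -0.058, 0.1662]
eef_rot: [[-0.09, 0.996, 0.001], [0.996, 0.09, -0.0], [-0.0, 0.0, -1.0]]
contact_force: [0.4, 0.3, -2.0]
finger_gap: 0.018
```

```bash
python3 -c "
from h import *
st()"
```

```text
t 18.95 tcp [486.6 -58.  166.2] yaw 5.15 gate xy of back -0.98 gauge y0 14.43 z0 88.8 F [ 0.4  0.3 -2. ] M [-0.06  0.09  0.04] gap 0.017975059378956968
```

Request:
apply_moves:
  series:
    - {"x": 0, "y": -0.3, "z": -8, "twist": 0, "claw": 0.05}
    - {"x": 0, "y": -0.3, "z": -15, "twist": 0, "claw": 0.05}
    - {"x": 0, "y": -0.3, "z": -20, "twist": 0, "claw": 0.05}
    - {"x": 0, "y": -0.3, "z": -25, "twist": 0, "claw": 0.05}
    - {"x": 0, "y": -0.3, "z": -28, "twist": 0, "claw": 0.05}

```text
time: 19.45
tool_pos: [0.486, -0.0588, 0.1377]
eef_rot: [[-0.088, 0.996, -0.001], [0.996, 0.088, 0.0], [0.0, -0.001, -1.0]]
contact_force: [-0.3, 0.7, -2.1]
finger_gap: 0.018
```

Request:
apply_moves:
  series:
    - {"x": -0.4, "y": 0, "z": -3, "twist": 0, "claw": 0.05}
    - {"x": -0.7, "y": 0, "z": -6, "twist": 0, "claw": 0.05}
    - {"x": -0.9, "y": 0, "z": -10, "twist": 0, "claw": 0.05}
    - {"x": -1, "y": 0, "z": -14, "twist": 0, "claw": 0.05}
    - {"x": -1, "y": 0, "z": -16, "twist": 0, "claw": 0.05}

```text
time: 19.95
tool_pos: [0.4856, -0.0586, 0.1221]
eef_rot: [[-0.089, 0.996, 0.001], [0.996, 0.089, -0.0], [-0.0, 0.001, -1.0]]
contact_force: [0.0, 0.5, -0.6]
finger_gap: 0.0181
```

```bash
python3 -c "
from h import *
st()"
```

```text
t 19.95 tcp [485.6 -58.6 122.1] yaw 5.1 gate xy of back -1.96 gauge y0 13.96 z0 44.7 F [ 0.   0.5 -0.6] M [-0.05 -0.06  0.04] gap 0.018076840381353716
```

Thin end of leaf 3 is in (z0 44.7). Down in small steps toward the expected stop at about 38.

Request:
apply_moves:
  series:
    - {"x": -0.2, "y": 0, "z": -2, "twist": 0, "claw": 0.05}
    - {"x": -0.2, "y": 0, "z": -4, "twist": 0, "claw": 0.05}
    - {"x": -0.2, "y": 0, "z": -5.5, "twist": 0, "claw": 0.05}
    - {"x": -0.2, "y": 0, "z": -6.3, "twist": 0, "claw": 0.05}
    - {"x": -0.2, "y": 0, "z": -6.3, "twist": 0, "claw": 0.05}

```text
time: 20.45
tool_pos: [0.4855, -0.0586, 0.116]
eef_rot: [[-0.089, 0.996, 0.001], [0.996, 0.089, -0.0], [-0.0, 0.001, -1.0]]
contact_force: [2.2, 0.1, -3.1]
finger_gap: 0.018
```

Request:
apply_moves:
  series:
    - {"x": 0, "y": 0, "z": -0.4, "twist": 0, "claw": 0.05}
    - {"x": 0, "y": 0, "z": -0.8, "twist": 0, "claw": 0.05}
    - {"x": 0, "y": 0, "z": -0.8, "twist": 0, "claw": 0.05}

```text
time: 20.75
tool_pos: [0.4855, -0.0586, 0.1154]
eef_rot: [[-0.089, 0.996, 0.001], [0.996, 0.089, -0.0], [-0.0, 0.001, -1.0]]
contact_force: [2.1, 0.3, -1.6]
finger_gap: 0.018
```

```bash
python3 -c "
from h import *
st()"
```

```text
t 20.75 tcp [485.5 -58.6 115.4] yaw 5.1 gate xy of back -2.05 gauge y0 13.91 z0 38.0 F [ 2.1  0.3 -1.6] M [-0.03 -0.49  0.05] gap 0.017954088643985646
```

Request:
apply_moves:
  series:
    - {"x": 0, "y": 0, "z": -0.4, "twist": 0, "claw": 0.05}
    - {"x": 0, "y": 0, "z": -0.7, "twist": 0, "claw": 0.05}
    - {"x": 0, "y": 0, "z": -0.7, "twist": 0, "claw": 0.05}

```text
time: 21.05
tool_pos: [0.4856, -0.0586, 0.1151]
eef_rot: [[-0.089, 0.996, 0.001], [0.996, 0.089, 0.0], [0.0, 0.001, -1.0]]
contact_force: [1.6, 0.2, 4.2]
finger_gap: 0.0174
```

```bash
python3 -c "
from h import *
st()"
```

```text
t 21.05 tcp [485.6 -58.6 115.1] yaw 5.09 gate xy of back -2.01 gauge y0 13.9 z0 37.7 F [1.6 0.2 4.2] M [-0.01 -0.3   0.02] gap 0.017395269814619935
```

Stopped on the step at z0 37.7 (Fz rising). Pressing slightly more to confirm.

Request:
apply_moves:
  series:
    - {"x": 0, "y": 0, "z": -0.4, "twist": 0, "claw": 0.05}
    - {"x": 0, "y": 0, "z": -0.8, "twist": 0, "claw": 0.05}
    - {"x": 0, "y": 0, "z": -0.8, "twist": 0, "claw": 0.05}
    - {"x": 0, "y": 0, "z": -0.8, "twist": 0, "claw": 0.05}
    - {"x": 0, "y": 0, "z": -0.8, "twist": 0, "claw": 0.05}

```text
time: 21.55
tool_pos: [0.4856, -0.0586, 0.1148]
eef_rot: [[-0.089, 0.996, 0.001], [0.996, 0.089, 0.0], [0.0, 0.001, -1.0]]
contact_force: [0.4, 1.8, 9.1]
finger_gap: 0.0177
```

```bash
python3 -c "
from h import *
st()"
```

```text
t 21.55 tcp [485.6 -58.6 114.8] yaw 5.09 gate xy of back -2.01 gauge y0 13.89 z0 37.4 F [0.4 1.8 9.1] M [ 0.01  0.06 -0.02] gap 0.017704949702900773
```

It really stops: about 11 N over baseline and no travel. Relaxing the press, then opening gently.

Request:
apply_moves:
  series:
    - {"x": 0, "y": 0, "z": 0.5, "twist": 0, "claw": 0.05}
    - {"x": 0, "y": 0, "z": 0.9, "twist": 0, "claw": 0.05}
    - {"x": 0, "y": 0, "z": 0.9, "twist": 0, "claw": 0.05}

```text
time: 21.85
tool_pos: [0.4856, -0.0586, 0.1151]
eef_rot: [[-0.089, 0.996, 0.001], [0.996, 0.089, 0.0], [-0.0, 0.001, -1.0]]
contact_force: [0.2, 0.3, 5.2]
finger_gap: 0.0179
```

Request:
apply_moves:
  series:
    - {"x": 0, "y": 0, "z": 0, "twist": 0, "claw": 0.21}
    - {"x": 0, "y": 0, "z": 0, "twist": 0, "claw": 0.24}
    - {"x": 0, "y": 0, "z": 0, "twist": 0, "claw": 0.28}
    - {"x": 0, "y": 0, "z": 0, "twist": 0, "claw": 0.34}
    - {"x": 0, "y": 0, "z": 0, "twist": 0, "claw": 0.4}

```text
time: 22.35
tool_pos: [0.4846, -0.0586, 0.1144]
eef_rot: [[-0.089, 0.996, -0.001], [0.996, 0.089, 0.0], [0.0, -0.001, -1.0]]
contact_force: [-0.0, -0.7, -1.1]
finger_gap: 0.035
```

Request:
apply_moves:
  series:
    - {"x": 0, "y": 0, "z": 0, "twist": 0, "claw": 0.45}
    - {"x": 0, "y": 0, "z": 0, "twist": 0, "claw": 0.45}
    - {"x": 0, "y": 0, "z": 0, "twist": 0, "claw": 0.45}

```text
time: 22.65
tool_pos: [0.4851, -0.0586, 0.1147]
eef_rot: [[-0.089, 0.996, -0.0], [0.996, 0.089, 0.0], [0.0, -0.0, -1.0]]
contact_force: [-0.0, 0.6, 0.1]
finger_gap: 0.0417
```

```bash
python3 -c "
from h import *
st(); c=snap('wrist','w7'); d=snap('scene','s7'); e=snap('top','t7')
p=proj(d,[.49,-.07,.09]).astype(int); q=proj(e,[.49,-.07,.09]).astype(int)
g=lambda f,p,s:cv2.resize(f[p[1]-s:p[1]+s,p[0]-s:p[0]+s],(266,266),interpolation=cv2.INTER_CUBIC)
cv2.imwrite('pics/v7.png',np.vstack([cv2.resize(c['frame'][60:260],(798,312)),np.hstack([g(d['frame'],p,40),g(e['frame'],q,30),g(e['frame'],q,50)])])[:,:,::-1])
"
```

```text
t 22.65 tcp [485.1 -58.6 114.7] yaw 5.09 gate xy of back -2.5 gauge y0 13.98 z0 37.3 F [-0.   0.6  0.1] M [-0.05  0.07  0.06] gap 0.041699499134399014
```

View pics/v7.png

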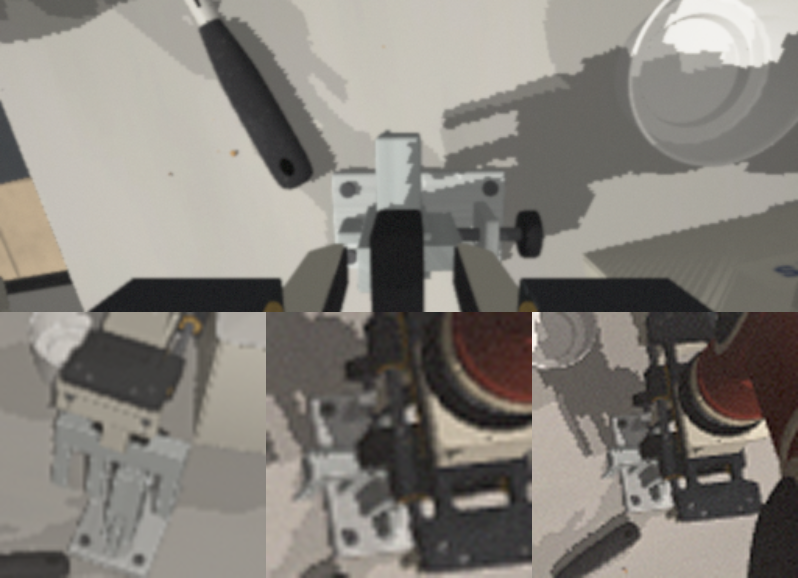

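The wrist view shows the comb standing in the gap, grip top near (397,240), with both fingers clear at about (325,270) and (480,270). Withdrawing straight up.

Request:
apply_moves:
  series:
    - {"x": 0, "y": 0, "z": 8, "twist": 0, "claw": 0.45}
    - {"x": 0, "y": 0, "z": 20, "twist": 0, "claw": 0.45}
    - {"x": 0, "y": 0, "z": 45, "twist": 0, "claw": 0.45}
    - {"x": 0, "y": 0, "z": 80, "twist": 0, "claw": 0.45}
    - {"x": 0, "y": 0, "z": 120, "twist": 0, "claw": 0.45}

```text
time: 23.3
tool_pos: [0.4844, -0.0586, 0.2363]
eef_rot: [[-0.088, 0.996, -0.001], [0.996, 0.088, -0.0], [-0.0, -0.001, -1.0]]
contact_force: [0.7, -0.4, -0.1]
finger_gap: 0.0418
```

Request:
apply_moves:
  series:
    - {"x": 10, "y": -40, "z": 10, "twist": 0, "claw": 0.45}
    - {"x": 20, "y": -80, "z": 10, "twist": 0, "claw": 0.45}
    - {"x": 20, "y": -105, "z": 10, "twist": 0, "claw": 0.45}
    - {"x": 20, "y": -105, "z": 10, "twist": 0, "claw": 0.45}
    - {"x": 20, "y": -105, "z": 10, "twist": 0, "claw": 0.45}

```text
time: 23.8
tool_pos: [0.5049, -0.1635, 0.2453]
eef_rot: [[-0.088, 0.996, 0.0], [0.996, 0.088, 0.001], [0.001, 0.001, -1.0]]
contact_force: [-0.4, -0.1, -0.3]
finger_gap: 0.0419
```

```bash
python3 -c "
from h import *
st(); c=snap('wrist','w8'); d=snap('scene','s8')
p=proj(d,[.49,-.07,.07]).astype(int); q=proj(c,[.487,-.06,.08]).astype(int); print(p,q)
f=cv2.copyMakeBorder(c['frame'],100,100,100,100,cv2.BORDER_CONSTANT)
g=lambda f,p,s:cv2.resize(f[p[1]-s:p[1]+s,p[0]-s:p[0]+s],(400,400),interpolation=cv2.INTER_CUBIC)
cv2.imwrite('pics/v8.png',np.hstack([g(d['frame'],p,40),g(f,q+100,65)])[:,:,::-1])
print('pred grip top',[proj(c,P).round(1) for P in ([.4785,-.0612,.146],)])
"
```

```text
t 23.8 tcp [ 504.9 -163.5  245.3] yaw 5.03 gate xy of back 7.57 gauge y0 -92.3 z0 167.9 F [-0.4 -0.1 -0.3] M [-0.04  0.07 -0.01] gap 0.041872658225505774
[371 221] [247  79]
pred grip top [array([235.7,  72. ])]
```

View pics/v8.png

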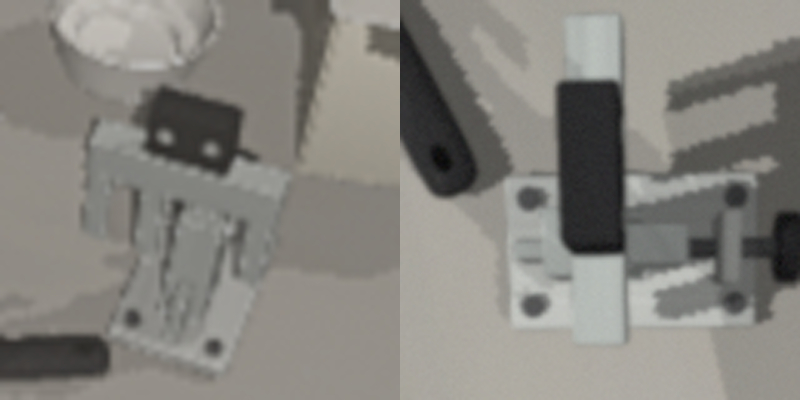

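The comb stands upright in the gap on leaf 3's step, with the arm clear. Handing in.

```bash
python3 -c "
from bench import *
print(close_job())"
```

```text
the job is handed in; nothing more can be done
None
```

The gap is between 10.5 and 13.5 mm: leaf 3 is the one that stops on its step. The camera put it at roughly 12–14 mm. The comb is standing upright in the gap on that step, and the job is handed in.

- **Leaf 1:** it slid down the fixed jaw until the spine seated, with the tip height at 23.7 mm (24 expected).
- **Leaf 2:** its root went in at least 6 mm past the step height with no resistance. I didn't take it all the way to the spine.
- **Leaf 3:** its thin end went in and the step stopped it at 37.7 mm (38 expected). It held against a press of about 11 N. I eased off, opened the gripper and withdrew.

**Last checks:** the final pictures show the comb upright in the gate with its back at the fixed jaw. The arm was clear and the force on it near zero at about 24 s. I moved nothing else that I could see, but didn't measure the bystanders again.

**Disagreements:** the fixed jaw's face came about 2 mm further toward −x than the camera measurement said, so I used the felt contact instead. One move call was refused because it left out a key. I viewed 11 pictures, above the planned 8 but within the limit of 12.

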